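# Load the rocker press with its weight, heavy end over the foot

## Task

The little rocker press is to hold down a glued wooden block. Pull its sealed weight up out of the spring clips by the lifting lug, see from the way it tilts which end is the heavy one, and lay it gently in the trough of the press with the heavy end over the rubber foot, so that the foot goes down on the block and stays down by itself. Leave the tape measure, the spanner and the jar where they are.

Things in the scene. Friction and masses are not known exactly. Their poses are not given: they have to be found in the camera images.
- weight: the sealed grey weight, a box 150 mm long (x), 44 mm wide (y) and 40 mm high (z), about 0.5 kg; origin at the centre of its underside. Both ends look alike, but a steel slug of roughly 0.3 kg sits hidden in one of them, about 45 mm from the middle; it may be the +x or the -x end, and it stays there. Two small ears on top (24 mm along x, 22 mm over all in y) rise to 55 mm above the underside and carry the lug
- lug (a joint): swing of the steel lifting lug about its pin (along the weight's y, 47 mm above the underside, in the middle of the length), rad, -0.2 to 0.2; a weak spring brings it upright (0). Positive: the lug's top leans to the weight's +x. When the weight hangs from a lug held upright, it swings to the stop with its heavy end down: about +0.2 means the -x end is heavy and low, about -0.2 that the +x end is heavy and low
- lug_grip (a point): the place to grip on the lug, 42 mm above its pin and 89 mm above the weight's underside; the lug is a flat plate 28 mm wide (x) and 12 mm thick (y: close the fingers along this), its rounded top 22 mm above this point. Axes as the weight's when the lug is upright
- holder: the spring-clip holder, fixed: a board 170 mm long (x), 84 mm wide (y), 10 mm thick; origin at the centre of its underside. The weight lies on it lengthwise, its underside 12 mm above this origin, under four sprung steel rollers (near x = +-48 mm, top at 62 mm) that overhang its upper long edges by about 2 mm; pulling the weight straight up, about 5 to 15 N beside its own weight, springs them aside
- press: the rocker press, its base fixed: a plywood board 240 mm long (x, from -100 to +140 mm), 90 mm wide (y), 14 mm thick; origin on its underside below the rocker's pin. Two posts carry the pin 56 mm up, along y. The wooden block to be pressed stands at x = +112 mm, top at 37 mm
- rocker (a joint): angle of the rocker about its pin, rad: 0 is foot up (where a light spring holds it, the foot's end 0.08 rad high), 0.16 is foot fully down on the block. The weight laid in the trough carries the foot down only if its heavy end lies on the foot's side
- trough (a point): centre of the trough's floor on the rocker, 8 mm above the pin; x along the trough to the foot, z up. Floor 163x52 mm inside; walls 10 mm high, the end walls leaning outward 0.55 rad. A weight hanging tilted has its underside's middle 9 mm to the light side of the lug: touch down with the lug 8 mm to the heavy side of the trough's middle, and come back over it as the light end comes down
- foot (a point): the underside of the rubber foot (20 mm across) below the rocker's end, 114 mm from the pin; a black knob stands above it
- tape_measure: bystander: yellow tape measure, 37x74x64 mm, origin under its centre
- spanner: bystander: flat steel spanner, 168 mm long, 10 mm high, origin under its centre
- cotton_jar: bystander: small jar with a white cap, 60 mm across, 62 mm high, origin under its centre
Not all that is in view belongs to the job. Leave any pink or purple look-alike of the weight alone. Of the things that look like the holder, the larger one is meant.

How it is judged (in metres and radians):
On the way:
1. the weight is lifted clear of the clips, at least 40 mm above where it lay (z of weight in the frame of holder above 0.052 m), for 0.2 s.
At the end, for the whole second after the job is handed in: The weight lies at rest in the trough, lug up, flat on the floor (within 4 mm), within 10 mm of its middle lengthwise, 8 mm sideways and 0.1 rad in line; the rocker stays above 0.14 rad, foot down, which takes the heavy end on the foot's side (value of joint rocker above 0.14 rad and x of weight in the frame of trough between -0.01 and 0.01 m and y of weight in the frame of trough between -0.008 and 0.008 m and z of weight in the frame of trough below 0.004 m and angle between the x axis of weight and the x axis of trough, either way round below 0.1 rad and angle between weight's own z axis and vertical below 0.2 rad and linear speed of weight below 0.02 m/s); the robot touches nothing.
It fails at once if the weight is slammed on the press (more than 40 N) (contact force between weight and press above 40 N).
It fails at once if a bystander (tape measure, spanner, jar) is moved by more than 30 mm (distance of any of tape_measure, spanner, cotton_jar from where it was at the start of the episode above 0.03 m).
It also fails if it takes over 42 s, if anything falls off the work surface, if the arm or the gripper's body presses on something with over 40 N, if the wrist force passes 120 N, or if a joint passes its speed limit or range.

## Robot

A 6-joint arm with a two-finger parallel gripper is mounted at the origin on a cart in front of the work surface, level with it; the furniture and walls round the work are solid. World frame = base frame: x ahead of the robot, y to its left, z up, the work surface at z = 0. Lengths are in mm, angles in degrees, forces in N, time in s.
With the tool pointing down it reaches from about 375 to 750 mm from the base axis. Payload 9 kg.
Tool frame: the origin (TCP) lies between the finger pads; the fingertips stand 19 mm ahead of it and the grasp point (between the pads) is the TCP; z points along the fingers, y is the line along which they close (so a half turn about z gives the same grasp; the last joint's range is limited). The gripper opens to 85 mm and grips with 20 to 120 N. Pads are 22 mm wide; open, the fingers measure 114 mm over their backs; the gripper's body (76 mm by 85 mm) begins 54 mm behind the grasp point. The pads swing forward as they close: fully open they stand 13 mm farther back than shut.
Start: joints at [60.98, 5.964, 5.575, 89.605, 0, 77.527], TCP at [170.884, 575.181, 250.331] pointing down, gripper open.
Joint ranges: [-171.21, 171.21], [-48.23, 106.86], [-62.78, 66.21], [-105.2, 120.99], [-86.42, 89.51], [-180, 180]. Speed limits (degrees/s): [127.2, 127.2, 147.25, 180, 180, 180].

## Interface

Orientations are given as [roll, pitch, yaw] about the fixed x, y, z axes, in that order (R = Rz(yaw) Ry(pitch) Rx(roll)).
In Python, from rig import ctrl, eoat, planner, get_obs, get_image, hand_in gives the robot as it stands. The module is installed in compiled form; this text tells all that it offers. Calls block until the motion is done:
- ctrl.move_ptp(position, orientation): joint-space move of the TCP to a pose.
- ctrl.move_l(position, speed=150, frame=None): straight line of the TCP; frame=None keeps the orientation; speed is the mean speed in mm/s.
- ctrl.movej(angles): joint-space move.
- eoat.command_gripper(opening): finger opening in mm; the grip force is fixed at half the most; returns when the fingers have stopped.
- ctrl.pause(seconds).
- planner.ik(position, orientation): joint angles nearest the present ones, or None.
- get_obs(): the state.
- get_image(name): name is "side" or "top" or "wrist"; returns a dict with "color" (420x560x3 uint8, red, green, blue), "fx", "fy", "cx", "cy" (pixels), "eye" and "rotation" of the camera in the world; the wrist camera has in their place "tool_from_camera" (4x4, takes a point from camera to tool coordinates, whose origin is the TCP and whose axes are the flange's). Camera axes: x right, y down, z forward; pixel columns grow to the right and rows downward; lengths in mm; the calibration is good to about 2 mm. A picture is of the moment at which its call begins: read the wrist's pose just before it. There is no depth.
A pose or a line that the arm cannot do raises ctrl.MotionError and nothing moves.
- hand_in(): hands the job in; it is judged then, once.
The state is a dict: "time_s": time; "joint_pos": joint angles; "joint_vel": joint speeds; "joint_efforts": joint torques, N m; "ee_pos": TCP position; "tool_rot": TCP orientation; "contact_force": force on the tool from outside, world axes, zero at the start; "wrist_torque": the same for the moment, N m; "gripper_width": finger opening in mm; "grip_force": force on a finger pad.
Only numpy, scipy, OpenCV 4.12 (cv2) and the standard library are available. Lean on these libraries where they do the work, as an engineer would, in place of code of your own. Each camera call takes 0.05 s, during which the arm holds its last target. There are 200 camera calls.

## Working session

There is one attempt and no reset: what is moved stays moved. The work goes in short steps, each a Python script; the robot and the scene stay as the last script left them, time stands still between calls to the robot, and variables do not carry over. Pictures are saved under pics/ and viewed, at most 10 in all, crops included, and the job is handed in when it is done.

```bash
mkdir -p pics
cat > h.py <<'E'
import numpy as np, cv2
from rig import ctrl, eoat, planner, get_obs, get_image, hand_in
def save(im,name): cv2.imwrite('pics/'+name+'.png',cv2.cvtColor(im['color'],cv2.COLOR_RGB2BGR))
def ray(im,u,v,z):
    d=np.array(im['rotation'])@np.array([(u-im['cx'])/im['fx'],(v-im['cy'])/im['fy'],1]); e=np.array(im['eye'])
    return e+d*(z-e[2])/d[2]
def proj(im,p):
    c=np.array(im['rotation']).T@(np.array(p)-np.array(im['eye'])); return im['fx']*c[0]/c[2]+im['cx'],im['fy']*c[1]/c[2]+im['cy']
E
python3 - <<'E'
from h import *
import pickle
o=get_obs(); print(o['time_s'],o['ee_pos'],o['tool_rot'],o['joint_pos'])
for n in('top','side'):
    im=get_image(n); save(im,n); pickle.dump(im,open(n+'.pkl','wb')); print(im['eye'],im['rotation'],im['fx'],im['cx'],im['cy'])
E
```

```text
0.0 [170.71805859 574.88606833 249.52212657] [-1.79926579e+02 -1.59695987e-02  1.63452829e+02] [ 6.09802568e+01  5.99843388e+00  5.52684492e+00  8.96035484e+01
 -2.64223727e-04  7.75274181e+01]
[-408.93082861  182.74118381 1683.26520535] [-149.51845184    0.50088976  -87.42576953] 539.431727783249 272.90409768739306 207.85971288011876
[ 335.80954857 -873.93273906  797.81274921] [-122.16502494   -0.2883038   -11.66984577] 441.5893999990444 277.9515886060915 205.19100515820782
```

View pics/top.png

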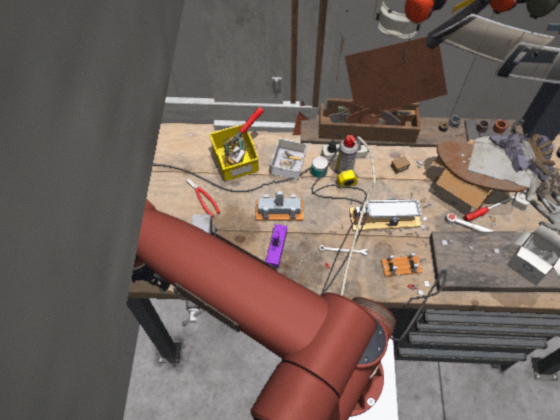

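View pics/side.png

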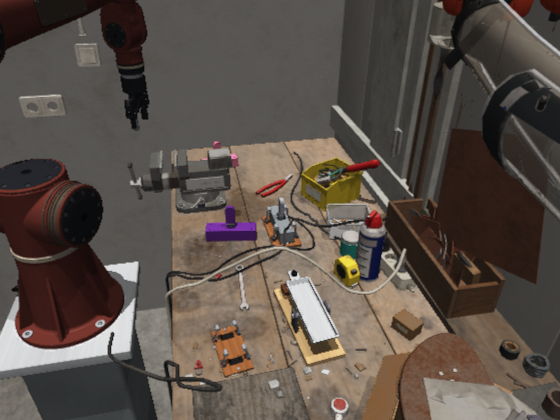

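```bash
cat >> h.py <<'E'
from scipy.spatial.transform import Rotation as Ro
import pickle
_ray,_proj=ray,proj
def fix(im):
    r=np.array(im['rotation'],float)
    return im if r.shape==(3,3) else {**im,'rotation':Ro.from_euler('xyz',r,degrees=True).as_matrix()}
def ray(im,*a): return _ray(fix(im),*a)
def proj(im,p): return _proj(fix(im),p)
def load(n): return pickle.load(open(n+'.pkl','rb'))
E
python3 - <<'E'
from h import *
t=load('top');s=load('side')
print(proj(t,[0,0,0]),proj(s,[0,0,0]))
for u,v in[(280,207),(400,214),(402,265),(347,179),(320,165),(343,249)]: print(u,v,ray(t,u,v,10).round())
for u,v in[(283,225),(313,305),(293,272)]: print(u,v,ray(s,u,v,40).round())
a=cv2.resize(t['color'][180:250,240:440],None,fx=4,fy=4,interpolation=3)
b=cv2.resize(s['color'][180:370,200:360],None,fx=3,fy=3,interpolation=3)[:560]
c=np.zeros((600,800,3),np.uint8);
c[:280]=a; 
cv2.imwrite('pics/c1.png',c[:280,:,::-1]);cv2.imwrite('pics/c2.png',b[:,:,::-1])
E
```

```text
(np.float64(343.30956277519294), np.float64(373.7088143537944)) (np.float64(71.54925989406959), np.float64(307.94970352976264))
280 207 [579. 216.  10.]
400 214 [ 567. -213.   10.]
402 265 [ 368. -205.   10.]
347 179 [709. -28.  10.]
320 165 [769.  72.  10.]
343 249 [420.  -7.  10.]
283 225 [576. 193.  40.]
313 305 [ 575. -146.   40.]
293 272 [556. -22.  40.]
```

View pics/c1.png

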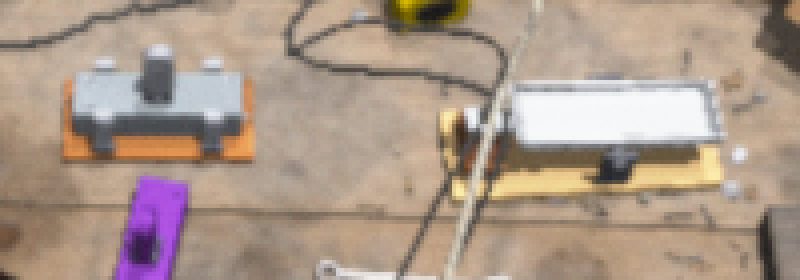

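View pics/c2.png

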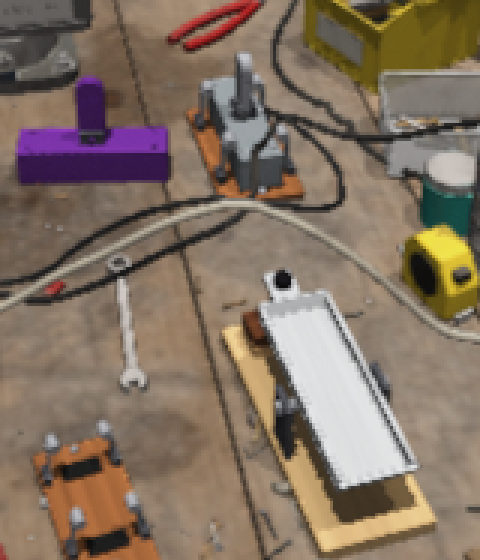

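```bash
cat >> h.py <<'E'
def tri(t,u,v,s,u2,v2):
    a,b=np.array(t['eye']),np.array(s['eye']); da=ray(t,u,v,0)-a; db=ray(s,u2,v2,0)-b
    k=np.linalg.lstsq(np.c_[da,-db],b-a,rcond=None)[0]; p,q=a+k[0]*da,b+k[1]*db
    return ((p+q)/2).round(1),np.linalg.norm(p-q).round(1)
def wcam(name):
    o=get_obs(); im=get_image('wrist'); T=np.array(im['tool_from_camera']); R=Ro.from_euler('xyz',o['tool_rot'],degrees=True).as_matrix()
    im['eye']=R@T[:3,3]+o['ee_pos']; im['rotation']=R@T[:3,:3]; save(im,name); pickle.dump(im,open(name+'.pkl','wb')); return im
E
python3 - <<'E'
from h import *
t=load('top');s=load('side')
print('lugtop',tri(t,279.2,191.8,s,281,198.5))
print('knob',tri(t,358,210,s,294,272.5))
# cable: for each top pt, find side match by epipolar line sampling vs. side polyline
P=np.array([(200,279),(233,262),(270,248),(285,247),(300,251),(317,262),(335,276),(348,289)],float)
for u,v in[(373,185),(370,195),(366,205),(362,215),(358,227),(354,240),(345,265)]:
    best=None
    for z in range(0,200,5):
        q=ray(t,u,v,z); a=np.array(proj(s,q)); 
        yy=np.interp(a[0],P[:,0],P[:,1])
        if best is None or abs(a[1]-yy)<best[0]: best=(abs(a[1]-yy),q.round(),a.round())
    print(best)
# press board / trough corners, rough
for (u,v) in[(515,90),(715,82),(722,140),(515,143)]: print('trough',ray(t,240+u/4,180+v/4,74).round(1))
for (u,v) in[(264,305),(326,292),(415,468),(340,487)]: print('troughS',ray(s,200+u/3,180+v/3,74).round(1))
for yaw in(90,-90):
  print(yaw,planner.ik([575,210,300],[180,0,yaw]),planner.ik([575,-150,300],[180,0,yaw]))
E
```

```text
lugtop (array([574.7, 219. , 118.2]), np.float64(1.2))
knob (array([547.6, -55.1,  66. ]), np.float64(5.2))
(np.float64(0.22296304517305998), array([ 634., -108.,   90.]), array([334., 275.]))
(np.float64(0.12011227211004893), array([548., -83., 160.]), array([297., 250.]))
(np.float64(0.8686397706484001), array([506., -68., 165.]), array([278., 247.]))
(np.float64(0.11438754774604831), array([477., -55., 150.]), array([265., 250.]))
(np.float64(0.11014006969512025), array([442., -44., 130.]), array([250., 255.]))
(np.float64(0.7418108786661719), array([404., -32., 110.]), array([234., 261.]))
(np.float64(0.11537752911925736), array([339.,  -7.,  55.]), array([208., 275.]))
trough [571.6 -92.6  74. ]
trough [ 586.6 -266.5   74. ]
trough [ 528.5 -267.2   74. ]
trough [518.5 -90.2  74. ]
troughS [525.8 -91.9  74. ]
troughS [578.8 -86.6  74. ]
troughS [ 592.2 -276.2   74. ]
troughS [ 536.3 -281.9   74. ]
90 [ 7.84028272  9.20628696 14.27320352 95.06691656  0.         97.84028272] [-27.21789612   5.98933176  10.79297979  94.80364803   0.
  62.78210388]
-90 [  7.84028272   9.20628696  14.27320352  95.06691656   0.
 -82.15971728] [ -27.21789612    5.98933176   10.79297979   94.80364803    0.
 -117.21789612]
```

Run:
```python
from h import *
T=np.array(get_image('wrist')['tool_from_camera']); print(T.round(2))
ctrl.move_ptp([575,217,300],[180,0,90]); print(get_obs()['time_s'])
im=wcam('w1'); print(im['fx'],im['eye'],proj(im,[575,217,123]),get_obs()['time_s'])
ctrl.move_ptp([553,-180,360],[180,0,94]); print(get_obs()['time_s'])
im2=wcam('w2')
a=np.hstack([im['color'],im2['color']]); a=cv2.resize(a,(800,300),interpolation=cv2.INTER_AREA); cv2.imwrite('pics/w12.png',a[:,:,::-1])
```

```text
[[   0.     -0.95   -0.31   78.87]
 [   1.      0.      0.     -0.24]
 [  -0.     -0.31    0.95 -122.69]
 [   0.      0.      0.      1.  ]]
2.1083
307.56094980875685 [573.94616139 296.25146968 422.67433275] (np.float64(276.35741245008586), np.float64(190.78607123701855)) 2.1583
3.65
```

View pics/w1.png

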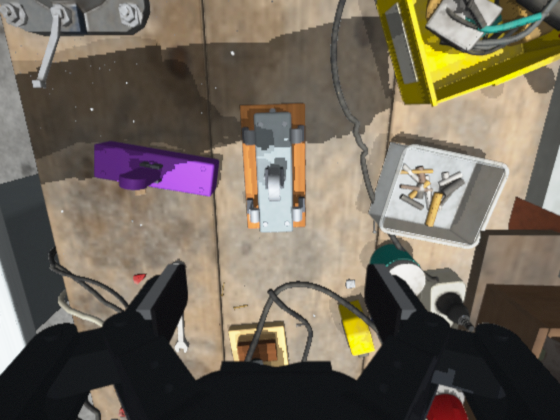

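View pics/w2.png

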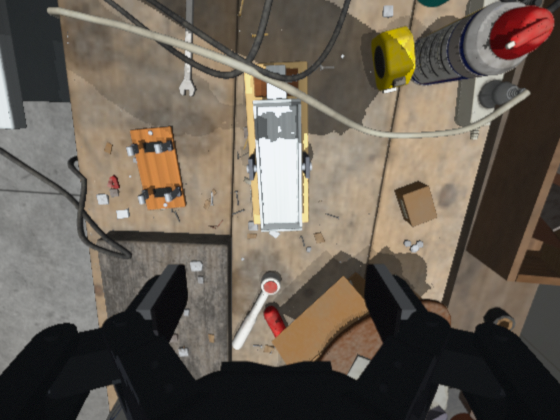

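Run:
```python
from h import *
w1=load('w1');w2=load('w2')
def P(im,pts,z): return np.array([ray(im,u,v,z)[:2] for u,v in pts])
c=w1['color'].astype(int); h=cv2.cvtColor(w1['color'],cv2.COLOR_RGB2HSV)
m=((h[...,0]<16)&(h[...,1]>160)&(h[...,2]>100)).astype(np.uint8); m[:, :230]=0;m[:,320:]=0;m[:95]=0;m[240:]=0
ys,xs=np.nonzero(m); r=cv2.minAreaRect(np.c_[xs,ys].astype(np.float32)); b=cv2.boxPoints(r); print('holder',b.round(1).tolist()); q=P(w1,b,10); print(q.round(1).tolist(),q.mean(0),np.linalg.norm(np.diff(q,axis=0),axis=1))
d2=w2['color']; h=cv2.cvtColor(d2,cv2.COLOR_RGB2HSV)
m=((h[...,1]<40)&(h[...,2]>185)).astype(np.uint8); m[:,:252]=0;m[:,306:]=0;m[:95]=0;m[240:]=0
ys,xs=np.nonzero(m); b=cv2.boxPoints(cv2.minAreaRect(np.c_[xs,ys].astype(np.float32))); print('trough',b.round(1).tolist()); q=P(w2,b,74); print(q.round(1).tolist(),q.mean(0),np.linalg.norm(np.diff(q,axis=0),axis=1))
a=cv2.resize(w1['color'][95:240,225:325],None,fx=4,fy=4,interpolation=3); b=cv2.resize(d2[95:240,225:325],None,fx=4,fy=4,interpolation=3)
cv2.imwrite('pics/c3.png',np.hstack([a,b])[:,:,::-1])
for z in(140,160,170): print('cable',P(w2,[(240,66),(275,88),(310,105)],z).round(0).tolist())
```

```text
holder [[241.0, 105.80000305175781], [303.0, 104.69999694824219], [305.1000061035156, 224.0], [243.10000610351562, 225.10000610351562]]
[[530.0, 298.9], [609.0, 300.4], [616.8, 138.0], [527.8, 136.2]] [570.9001205 218.3849904] [ 79.01800373 162.60728601  89.05818447]
trough [[253.0, 95.0], [304.0, 95.0], [304.0, 237.0], [253.0, 237.0]]
[[518.2, -87.4], [581.7, -82.9], [600.8, -274.4], [527.5, -279.6]] [ 557.07690174 -181.06853984] [ 63.7150133  192.47179548  73.47835026]
cable [[508.0, -63.0], [545.0, -81.0], [583.0, -95.0]]
cable [[511.0, -65.0], [545.0, -82.0], [581.0, -96.0]]
cable [[512.0, -66.0], [546.0, -83.0], [580.0, -96.0]]
```

View pics/c3.png

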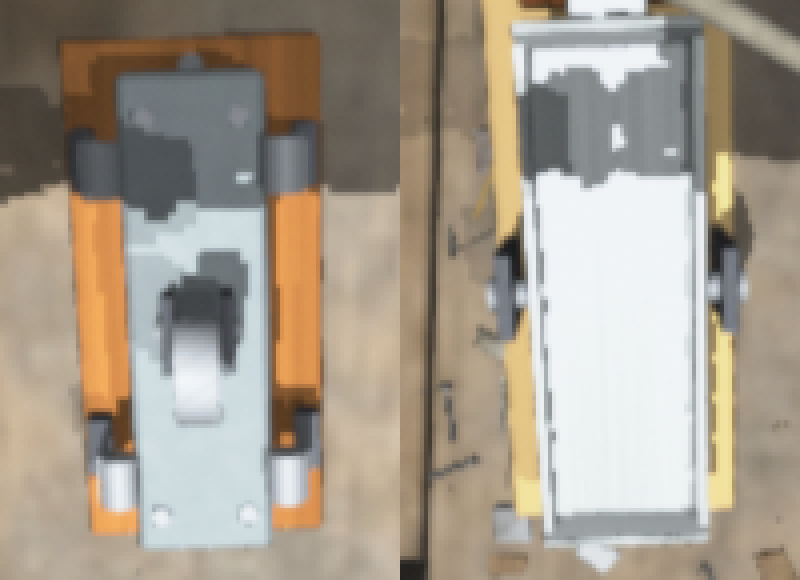

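Run:
```python
from h import *
w1=load('w1');w2=load('w2');t=load('top')
def P(im,pts,z,ox=0): return np.array([ray(im,225+(u-ox+.5)/4-.5,95+(v+.5)/4-.5,z)[:2] for u,v in pts])
def rep(n,q):
    a=(q[0]+q[1])/2;b=(q[2]+q[3])/2; print(n,q.mean(0).round(1),'yaw',np.degrees(np.arctan2(*(a-b)[::-1])).round(2),np.linalg.norm(np.diff(q,axis=0),axis=1).round(0), q.round(0).tolist())
rep('weight',P(w1,[(118,72),(262,72),(270,545),(139,545)],52))
rep('holder',P(w1,[(60,40),(318,33),(322,525),(92,532)],10))
print('lug near top', P(w1,[(197,405)],123), P(w1,[(197,340)],123),P(w1,[(197,340)],101))
rep('trough',P(w2,[(513,30),(703,25),(708,540),(545,543)],74,400))
print('pin',P(w2,[(490,296),(742,290)],56,400),P(w2,[(616,293)],56,400))
rep('trough floor foot end',P(w2,[(526,45),(690,40),(695,512),(550,515)],64,400))
```

```text
weight [572.4 217.9] yaw 91.75 [ 41. 147.  43.] [[549.0, 291.0], [591.0, 291.0], [596.0, 144.0], [553.0, 144.0]]
holder [572.4 217.6] yaw 92.11 [ 82. 168.  83.] [[528.0, 300.0], [610.0, 303.0], [617.0, 135.0], [534.0, 132.0]]
lug near top [[572.5027455  211.67701759]] [[572.49899011 228.46705095]] [[572.39274888 223.49079156]]
trough [ 557.7 -179.4] yaw 96.31 [ 60. 174.  58.] [[518.0, -96.0], [578.0, -90.0], [596.0, -263.0], [538.0, -269.0]]
pin [[ 513.41632103 -184.28218113]
 [ 601.22493333 -175.91205515]] [[ 557.3495767  -180.09435861]]
trough floor foot end [ 557.  -178.2] yaw 95.99 [ 53. 163.  53.] [[522.0, -100.0], [575.0, -95.0], [592.0, -257.0], [539.0, -262.0]]
```

Run:
```python
from h import *
x,y=572.4,217.8
ctrl.move_ptp([x,y,220],[180,0,92]); ctrl.move_l([x,y,101],speed=120)
print('F',get_obs()['contact_force'])
eoat.command_gripper(0); o=get_obs(); print(o['time_s'],o['gripper_width'],o['grip_force'],o['contact_force'],o['wrist_torque'],o['ee_pos'])
ctrl.move_l([x,y,170],speed=60); ctrl.pause(.4)
ctrl.move_l([x,y,250],speed=150); ctrl.pause(.4)
o=get_obs(); print(o['time_s'],o['gripper_width'],o['grip_force'],o['contact_force'],o['wrist_torque'],o['ee_pos'])
im=wcam('w3'); s=get_image('side'); pickle.dump(s,open('s3.pkl','wb'))
u,v=map(int,proj(s,[x,y,190])); 
a=cv2.resize(s['color'][v-50:v+50,u-65:u+65],(520,400),interpolation=3); b=im['color'][100:300,180:380]; b=cv2.resize(b,(280,280)); b=np.vstack([b,np.zeros((120,280,3),np.uint8)])
cv2.imwrite('pics/c4.png',np.hstack([a,b])[:,:,::-1]); print(u,v)
```

```text
F [-0.43212176  0.43457026  0.63847607]
7.0583 11.318215889232498 58.77363681793213 [1.05651039 0.03745931 1.07924707] [0.02811062 0.00418309 0.00067136] [572.53605885 217.81720156 101.15582267]
9.8417 11.024940124885104 58.882259130477905 [ 0.2365955   0.35865922 -4.92786858] [0.04107081 0.01297988 0.04896151] [572.23823006 217.77075149 249.56187469]
280 177
```

View pics/c4.png

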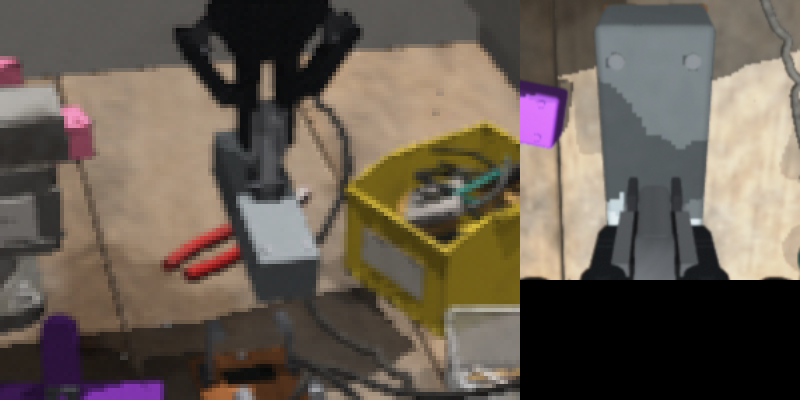

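Run:
```python
from h import *
w=load('w3');s=load('s3'); x,y=572.4,217.8; zp=249.6-42
for tilt in(-.2,0,.2):   # + : +y end up
    ax=np.array([np.cos(np.radians(92))*np.cos(tilt),np.sin(np.radians(92))*np.cos(tilt),np.sin(tilt)]); lat=np.array([np.sin(np.radians(92)),-np.cos(np.radians(92)),0]); up=np.cross(lat,ax)
    C=lambda a,b,h: np.array([x,y,zp])+ax*a+lat*b+up*(h-47)
    f=lambda u,v:(round((u-180)*1.4+520),round((v-100)*1.4)); g=lambda u,v:(round((u-215)*4),round((v-127)*4))
    print(tilt,'wrist +y top corners',[f(*proj(w,C(75,b,40))) for b in(-22,22)],'side: -y end top',[g(*proj(s,C(-75,b,40))) for b in(-22,22)],'bottom',[g(*proj(s,C(-75,b,0))) for b in(-22,22)])
```

```text
-0.2 wrist +y top corners [(602, 27), (708, 27)] side: -y end top [(258, 223), (321, 216)] bottom [(261, 279), (323, 271)]
0 wrist +y top corners [(598, 20), (713, 20)] side: -y end top [(258, 243), (321, 235)] bottom [(258, 293), (319, 285)]
0.2 wrist +y top corners [(592, 21), (719, 22)] side: -y end top [(257, 259), (319, 252)] bottom [(254, 302), (314, 295)]
```

Run:
```python
from h import *
w=load('w3');s=load('s3'); x,y=572.4,217.8; zp=249.6-42
f=lambda u,v:(round((u-180)*1.4+520),round((v-100)*1.4)); g=lambda u,v:(round((u-215)*4),round((v-127)*4))
for tilt in(-.2,0,.2,.3):
    ax=np.array([np.cos(np.radians(92))*np.cos(tilt),np.sin(np.radians(92))*np.cos(tilt),np.sin(tilt)]); lat=np.array([np.sin(np.radians(92)),-np.cos(np.radians(92)),0]); up=np.cross(lat,ax); print(up.round(2))
    C=lambda a,b,h: np.array([x,y,zp])+ax*a+lat*b+up*(h-47)
    print(tilt,'W top-face +y',[f(*proj(w,C(75,b,40))) for b in(-22,22)],'bottom +y',[f(*proj(w,C(75,b,0))) for b in(-22,22)],'W at x=25',[f(*proj(w,C(25,b,40))) for b in(-22,22)])
    print('   S +y,-x top/bot',g(*proj(s,C(75,-22,40))),g(*proj(s,C(75,-22,0))))
b=cv2.cvtColor(w['color'],cv2.COLOR_RGB2GRAY)
print('wrist col profile col 260..',b[98:125,280].tolist()); print(b[125,225:325].tolist()); print(b[230,225:325].tolist())
```

```text
[-0.01  0.2   0.98]
-0.2 W top-face +y [(602, 27), (708, 27)] bottom +y [(612, 40), (698, 40)] W at x=25 [(604, 146), (706, 146)]
   S +y,-x top/bot (211, 165) (214, 215)
[ 0. -0.  1.]
0 W top-face +y [(598, 20), (713, 20)] bottom +y [(608, 19), (702, 19)] W at x=25 [(603, 145), (708, 145)]
   S +y,-x top/bot (210, 145) (210, 192)
[ 0.01 -0.2   0.98]
0.2 W top-face +y [(592, 21), (719, 22)] bottom +y [(604, 0), (706, 0)] W at x=25 [(601, 147), (710, 147)]
   S +y,-x top/bot (210, 127) (208, 169)
[ 0.01 -0.3   0.96]
0.3 W top-face +y [(590, 26), (722, 26)] bottom +y [(601, -7), (709, -7)] W at x=25 [(600, 149), (710, 149)]
   S +y,-x top/bot (210, 119) (207, 158)
wrist col profile col 260.. [114, 114, 115, 114, 109, 93, 79, 79, 80, 79, 79, 80, 81, 82, 81, 80, 82, 81, 84, 96, 108, 118, 123, 126, 128, 130, 131]
[78, 78, 79, 79, 81, 80, 79, 76, 89, 106, 115, 122, 129, 133, 133, 133, 133, 133, 132, 132, 133, 132, 133, 133, 132, 132, 133, 132, 132, 132, 132, 132, 132, 132, 131, 131, 130, 131, 131, 131, 132, 132, 131, 131, 132, 131, 132, 133, 132, 132, 132, 133, 132, 133, 132, 133, 132, 132, 133, 133, 133, 133, 133, 132, 133, 133, 132, 133, 133, 133, 133, 133, 132, 131, 132, 131, 130, 132, 131, 131, 131, 130, 131, 131, 130, 131, 131, 130, 131, 131, 127, 123, 118, 107, 102, 107, 109, 108, 109, 111]
[205, 202, 200, 197, 195, 194, 194, 198, 202, 205, 205, 201, 197, 196, 189, 125, 87, 86, 90, 92, 92, 92, 92, 93, 92, 92, 92, 92, 93, 92, 92, 90, 66, 50, 47, 49, 48, 46, 47, 71, 87, 91, 92, 91, 91, 90, 91, 91, 90, 89, 90, 89, 90, 90, 91, 90, 90, 90, 90, 90, 90, 90, 78, 57, 46, 46, 47, 47, 47, 55, 81, 90, 89, 89, 89, 89, 89, 90, 89, 88, 88, 88, 88, 86, 84, 81, 93, 173, 205, 211, 208, 203, 197, 195, 198, 201, 205, 208, 210, 211]
```

Run:
```python
from h import *
w=load('w2');s=load('side')
P=np.array([(200,279),(233,262),(253,254),(270,248.5),(285,247.5),(300,251),(317,262),(335,276),(348,289)],float)
for u,v in[(260,77),(275,86),(290,91),(305,95),(325,110),(345,122)]:
    L=[]
    for z in range(0,260,2):
        q=ray(w,u,v,z);a=proj(s,q); L.append((abs(a[1]-np.interp(a[0],P[:,0],P[:,1])),q.round()))
    print(min(L,key=lambda k:k[0]))
o=get_obs();print(o['joint_pos'].round(1) if hasattr(o['joint_pos'],'round') else o['joint_pos'])
c=np.array([557.3,-179.8]);f=np.array([np.cos(np.radians(96)),np.sin(np.radians(96))])
for p,yaw in(([572.4,217.8,360],-88),([*(c-10*f),360],-84)): print(planner.ik(p,[180,0,yaw]))
```

```text
(np.float64(0.15185365141962848), array([530., -73., 160.]))
(np.float64(0.23191049176608658), array([545., -80., 158.]))
(np.float64(0.1855636979733788), array([561., -84., 152.]))
(np.float64(0.26870590937909355), array([577., -86., 138.]))
(np.float64(0.13653991049307024), array([603., -99., 120.]))
(np.float64(0.14049653669439977), array([ 633., -111.,   94.]))
[ 8.6  8.2  7.9 89.7 -0.  96.6]
[  8.61503917  11.78759571  23.54359215 101.75599644   0.
 -83.38496083]
[ -31.46511796    7.56312065   18.86790737  101.30478672    0.
 -127.46511796]
```

```bash
cat >> h.py <<'E'
c=np.array([557.3,-179.8]);f=np.array([np.cos(np.radians(96)),np.sin(np.radians(96))])
def L(a,z,lat=0): 
    p=c+a*f+lat*np.array([f[1],-f[0]]); return [p[0],p[1],z]
E
python3 - <<'E'
from h import *
ctrl.move_l([572.4,217.8,360],speed=200)
ctrl.move_ptp([572.4,217.8,360],[180,0,-88])
ctrl.move_ptp(L(-12,360),[180,0,-84])
ctrl.move_l(L(-12,200),speed=120)
ctrl.pause(.3)
o=get_obs(); print(o['time_s'],o['gripper_width'],o['contact_force'],o['ee_pos'],o['tool_rot'])
im=wcam('w4'); s=get_image('side'); pickle.dump(s,open('s4.pkl','wb'))
u,v=map(int,proj(s,L(0,120)));print(u,v)
a=cv2.resize(s['color'][v-60:v+60,u-60:u+60],(400,400),interpolation=3); b=cv2.resize(im['color'],(400,300)); b=np.vstack([b,np.zeros((100,400,3),np.uint8)])
cv2.imwrite('pics/c5.png',np.hstack([a,b])[:,:,::-1])
E
```

```text
16.5917 11.378578579718715 [-0.11513309  0.80381214 -3.36731855] [ 558.66197841 -191.7961039   200.24258586] [-1.79982995e+02 -1.19563681e-02 -8.40009351e+01]
311 290
```

View pics/c5.png

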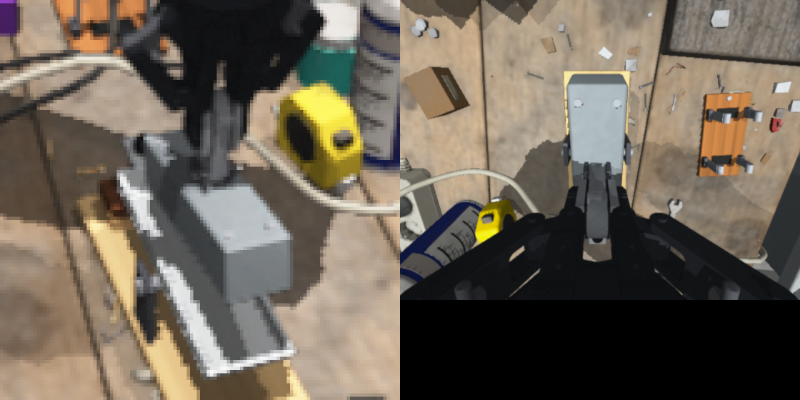

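Run:
```python
from h import *
ctrl.move_l(L(-12,187),speed=80); ctrl.move_l(L(8,187),speed=50); 
print(get_obs()['contact_force'].round(1))
for a,z in[(8,181),(8,177),(8,173),(8,169),(8,166),(7.5,163),(7,160),(6,158),(5,156),(4.5,154.5),(4,153)]:
    ctrl.move_l(L(a,z),speed=25); o=get_obs(); print(a,z,round(o['time_s'],2),o['contact_force'].round(1),o['wrist_torque'].round(3))
im=wcam('w5'); s=get_image('side'); pickle.dump(s,open('s5.pkl','wb'))
```

```text
[ 0.1 -0.1 -4.6]
8 181 17.94 [-0.8  1.1 -5. ] [-0.064 -0.074  0.023]
8 177 18.25 [-0.7  0.1 -4.8] [-0.146  0.002  0.027]
8 173 18.56 [-0.9 -0.2 -4.1] [-0.046  0.013 -0.03 ]
8 169 18.87 [ 0.6  0.5 -3.8] [-0.1    0.048 -0.019]
8 166 19.13 [ 0.2 -1.  -3.3] [-0.111  0.01   0.011]
7.5 163 19.41 [-1.  -0.6 -3.4] [-0.11  -0.039 -0.046]
7 160 19.68 [-0.7 -0.5 -2.4] [-0.06  -0.092 -0.058]
6 158 19.93 [ 0.7 -1.8 -2.6] [-0.15  -0.085 -0.02 ]
5 156 20.18 [-0.1 -2.  -2.5] [-0.145 -0.087 -0.034]
4.5 154.5 20.43 [ 0.7 -0.5 -2.4] [-0.173 -0.092  0.005]
4 153 20.68 [-0.2 -0.9 -1.8] [-0.257 -0.096  0.027]
```

Run:
```python
from h import *
for a,z in[(4,152),(4,151),(4,150),(4,149),(4,148)]:
    ctrl.move_l(L(a,z),speed=20); ctrl.pause(.1); o=get_obs(); print(a,z,round(o['time_s'],2),o['contact_force'].round(1),o['wrist_torque'].round(3))
    if o['contact_force'][2]>1: break
im=wcam('w6'); s=get_image('side'); pickle.dump(s,open('s6.pkl','wb'))
# light end top edge (weight flat, in trough) prediction vs. image
def corners(x0,z0,tilt):  # tilt>0: foot end down
    ax=np.array([*(f*np.cos(tilt)),-np.sin(tilt)]);lat=np.array([f[1],-f[0],0]);up=np.cross(lat,ax)
    return lambda a,b,h: np.array([*(c+x0*f),z0])+ax*a+lat*b+up*h
u,v=map(int,proj(s,L(0,90)))
A=cv2.resize(s['color'][v-50:v+50,u-50:u+50],(400,400),interpolation=3); b=im['color'][40:240,180:380]; b=cv2.resize(b,(400,400),interpolation=3)
cv2.imwrite('pics/c6.png',np.hstack([A,b])[:,:,::-1])
C=corners(0,64,.08); g=lambda q:((q[0]-u+50)*4,(q[1]-v+50)*4); k=lambda q:(400+(q[0]-180)*2,(q[1]-40)*2)
for nm,a,h in(('weight light top',-75,40),('weight light bottom',-75,0),('wall top',-87,10),('floor end',-81.5,0)): print(nm,[[round(float(x)) for x in F(proj(i,C(a,b_,h)))] for F,i in((g,s),(k,im)) for b_ in(-22,22)])
```

```text
4 152 21.13 [-2.6  0.2  4.6] [-0.044  0.514 -0.007]
weight light top [[214, 277], [292, 258], [676, 149], [505, 149]]
weight light bottom [[213, 335], [289, 316], [660, 136], [522, 136]]
wall top [[222, 336], [299, 317], [665, 96], [516, 96]]
floor end [[217, 343], [294, 324], [661, 114], [521, 114]]
```

View pics/c6.png

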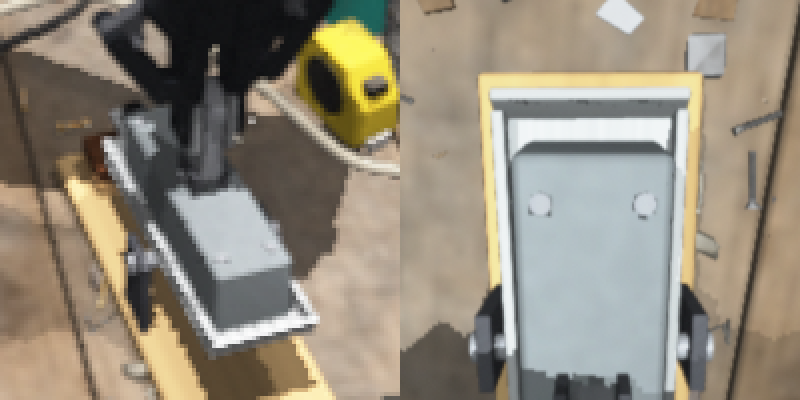

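Run:
```python
from h import *
ctrl.move_l(L(4,153),speed=20); ctrl.pause(.2); print(get_obs()['contact_force'].round(1))
eoat.command_gripper(50); ctrl.pause(.3); print(get_obs()['contact_force'].round(1))
ctrl.move_l(L(-3,300),speed=120); ctrl.pause(.5); o=get_obs(); print(o['time_s'],o['contact_force'].round(1))
im=wcam('w7'); s=get_image('side'); pickle.dump(s,open('s7.pkl','wb'))
u,v=map(int,proj(s,L(0,90)))
# gray weight top in wrist view, corner check numerically: brightness along trough axis and across
G=cv2.cvtColor(im['color'],cv2.COLOR_RGB2GRAY)
Z=lambda a,b,h:(*(c+a*f+b*np.array([f[1],-f[0]])),64-.08*a+h)
for nm,pts in(('axis light',[Z(a,8,40) for a in range(-95,-60,1)]),('axis foot',[Z(a,8,40) for a in range(60,96,1)]),('across -50',[Z(-50,b,40) for b in range(-35,36)]),('across 50',[Z(50,b,40) for b in range(-35,36)])):
    print(nm,[int(G[tuple(np.round(proj(im,p)[::-1]).astype(int))]) for p in pts])
```

```text
[0.2 0.2 0.6]
[ 0.3  0.6 -0.4]
24.3167 [0.5 0.4 0.5]
axis light [162, 196, 220, 224, 225, 225, 226, 236, 240, 238, 203, 134, 118, 121, 168, 230, 245, 246, 246, 245, 234, 175, 100, 89, 100, 142, 191, 196, 198, 198, 197, 196, 195, 194, 194]
axis foot [106, 105, 106, 143, 143, 169, 171, 171, 171, 170, 179, 186, 186, 188, 189, 180, 155, 155, 139, 141, 140, 140, 139, 140, 140, 140, 141, 140, 140, 139, 138, 136, 136, 135, 135, 134]
across -50 [148, 169, 202, 210, 212, 212, 211, 204, 193, 222, 221, 193, 99, 113, 163, 184, 195, 196, 195, 196, 194, 193, 193, 193, 195, 197, 198, 198, 198, 198, 198, 196, 196, 195, 194, 195, 195, 195, 195, 196, 195, 197, 196, 197, 197, 196, 197, 196, 196, 198, 197, 198, 199, 197, 194, 176, 146, 106, 99, 143, 226, 243, 236, 180, 142, 177, 229, 233, 232, 220, 161]
across 50 [209, 209, 211, 211, 212, 211, 213, 217, 225, 225, 217, 183, 94, 81, 78, 83, 84, 74, 74, 73, 73, 76, 82, 83, 109, 158, 162, 162, 156, 148, 147, 148, 153, 166, 153, 153, 104, 94, 95, 95, 95, 96, 100, 101, 101, 101, 102, 101, 101, 102, 101, 102, 102, 102, 100, 96, 90, 85, 100, 132, 139, 133, 133, 117, 130, 134, 134, 136, 135, 119, 119]
```

Run:
```python
from h import *
s4,s6,s7=[load(k) for k in('s4','s6','s7')]
def C(a,b,h,t): 
    ax=np.array([*(f*np.cos(t)),-np.sin(t)]);lat=np.array([f[1],-f[0],0]);up=np.cross(lat,ax); return np.array([*c,64])+ax*a+lat*b+up*h
for t in(-.08,.08): print(t,[np.round(proj(s7,C(-87,b,10,t)),1) for b in(-28,0,28)])
u=int(proj(s7,C(-87,0,10,0))[0]); v=int(proj(s7,C(-87,0,10,0))[1])
for n,s in(('s4',s4),('s6',s6),('s7',s7)):
    G=cv2.cvtColor(s['color'],cv2.COLOR_RGB2GRAY); print(n,v-20,G[v-20:v+20,u].tolist())
```

```text
-0.08 [array([312.7, 339.9]), array([325. , 336.8]), array([337.2, 333.7])]
0.08 [array([312.7, 334.8]), array([325.2, 331.6]), array([337.4, 328.6])]
s4 314 [119, 119, 120, 119, 120, 122, 126, 139, 138, 138, 138, 138, 137, 137, 134, 135, 135, 134, 134, 135, 129, 115, 114, 176, 242, 231, 81, 75, 75, 75, 73, 73, 71, 69, 70, 70, 70, 119, 203, 227]
s6 314 [203, 204, 200, 172, 109, 110, 108, 108, 107, 107, 107, 107, 106, 103, 102, 111, 190, 245, 248, 242, 93, 94, 112, 120, 121, 117, 95, 75, 75, 77, 76, 74, 73, 71, 71, 142, 222, 229, 229, 230]
s7 314 [191, 191, 188, 160, 101, 102, 100, 99, 99, 99, 99, 99, 97, 94, 95, 103, 178, 239, 243, 236, 86, 88, 104, 111, 112, 107, 88, 70, 70, 71, 69, 68, 68, 66, 65, 132, 212, 220, 221, 222]
```

```bash
python3 -c "
from h import *
print(hand_in())"
```

```text
the job is handed in; nothing more can be done
None
```

The weight lies in the trough with its heavy end over the foot; the last images show it about 3–4 mm off the middle lengthwise, centred sideways and in line. The foot stayed down by itself after release, and I handed the job in at about 24 s; `hand_in()` returned no verdict.

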